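# Assemble a two-tier serving stand with its tall spacer

## Robot

A 6-joint arm with a two-finger parallel gripper is mounted at the origin on a cart in front of the work surface, level with it; the furniture and walls round the work are solid. World frame = base frame: x ahead of the robot, y to its left, z up, the work surface at z = 0. Lengths are in m, angles in rad, forces in N, time in s.
With the tool pointing down it reaches from about 0.425 to 0.95 m from the base axis. Payload 3.5 kg.
Tool frame: the origin (TCP) lies between the finger pads; the fingertips stand 14 mm ahead of it and the grasp point (between the pads) lies 5 mm behind it; z points along the fingers, y is the line along which they close (so a half turn about z gives the same grasp; the last joint's range is limited). The gripper opens to 85 mm and grips with 20 to 120 N. Pads are 22 mm wide; open, the fingers measure 114 mm over their backs; the gripper's body (76 mm by 85 mm) begins 54 mm behind the grasp point. The pads swing forward as they close: fully open they stand 13 mm farther back than shut.
Start: joints at [1.12, 0.286, 1.577, -0, 1.279, -0.15], TCP at [0.2, 0.645, 0.245] pointing down, gripper open.
Joint ranges: [-2.77, 2.77], [-0.9, 2.22], [0.21, 2.48], [-1.53, 4.67], [0.24, 2.81], [-2.84, 2.84]. Speed limits (rad/s): [2.79, 2.79, 3.14, 3.14, 3.14, 3.14].

## Interface

Orientations are given as a unit quaternion [x, y, z, w].
In Python, from plant import * gives the robot as it stands.
- The arm moves only by the tool step_arm, never from a script. Its argument "commands" is a list of rows, each an object of numbers: "gripper": the gripper's target within -1 to 1 (shut at 1, half-way at 0, fully open at -1); "x", "y", "z": the shift along the tool's x, y, z in mm; "spin": the turn about the tool's z in degrees. A call has exactly 10 rows; each row shifts and turns the commanded pose from where the row before left it, along the tool's axes as they then stand; what a row does not reach is not made up. A row lasts 1/10 s, in which the tool goes at most 50 mm and 8.59 degrees, less where a joint would pass 70% of its speed; a pose out of reach is approached as far as the arm can. A call with a gripper value outside its range is refused whole. The fingers move at their own pace and stop on an object; "force" is the grip in N (left out, the last holds). Time passes only in rows, so rows that do not move let the fingers close, or fill a call up. It gives the time, the measured TCP pose, the force, the opening and the grip force at its end, in the units of the state.
- get_state(): the state, without advancing time (a new reading comes with each control period).
- read_camera(name): name is "scene" or "top" or "wrist"; returns a dict with "color" (480x640x3 uint8, red, green, blue), "z_map" (480x640 float32, m along the optical axis (not along the pixel's ray), 0 where there is no reading), "fx", "fy", "cx", "cy" (pixels), "eye" and "attitude" of the camera in the world; the wrist camera has in their place "mount" (4x4, takes a point from camera to tool coordinates, whose origin is the TCP and whose axes are the flange's). Camera axes: x right, y up, looking along -z (the intrinsics and any distortion apply to the point x, -y, -z); pixel columns grow to the right and rows downward; lengths in m; the calibration is good to about 2 mm. A picture is of the moment at which its call begins: read the wrist's pose just before it.
- sign_off(): hands the job in; it is judged then, once.
The state is a dict: "time": time; "qpos": joint angles; "dq": joint speeds; "joint_efforts": joint torques, N m; "eef_pos": TCP position; "tcp_rot": TCP orientation; "contact_force": force on the tool from outside, world axes, zero at the start; "wrist_torque": the same for the moment, N m; "opening": opening from 0.0 (shut) to 1.0 (fully open); "finger_force": force on a finger pad.
Only numpy, scipy, OpenCV 4.12 (cv2) and the standard library are available. Lean on these libraries where they do the work, as an engineer would, in place of code of your own. Each camera call takes 0.05 s, during which the arm holds its last target. There are 200 camera calls.

## Task

Put the two-tier serving stand together for tall cakes: slip the taller of the two copper spacer tubes over the spindle so that it stands on the wooden tray, then put the blue dish over the spindle so that it sits level on top of that spacer. Leave the short spacer where it is.

Things in the scene. Friction and masses are not known exactly. Their poses are not given: they have to be found in the camera images.
- tray: Lower tier of the stand, loose on the worktop, about 1 kg: a round orange-brown wooden disc, 160 mm across and 14 mm thick, with an upright steel spindle 12 mm in diameter fixed at its centre. The spindle rises 94 mm above the tray's top (its tip is 108 mm above the worktop); its last 12 mm taper to a blunt point. Origin: centre of the underside; z up along the spindle.
- tall_spacer: The taller copper tube, standing upright on the worktop: 44 mm outside diameter, 26 mm bore right through, 70 mm tall, 0.08 to 0.17 kg. It can be gripped round its outside. Origin: centre of its lower end; z along the tube.
- dish: Upper tier: a round blue glazed dish, 150 mm across, lying on the worktop; flat floor 6 mm thick, rim 13 mm high, and in its middle an upright collar, 40 mm outside diameter and 50 mm tall from the underside, by which it is gripped. A 24 mm hole runs right down through collar and floor. 0.21 to 0.42 kg. Origin: centre of the underside; z up along the hole.
- short_spacer: The shorter copper tube, not wanted now, standing upright on the worktop: 44 mm outside diameter, 26 mm bore, 30 mm tall. Origin: centre of its lower end; z along the tube.

How it is judged:
By the outcome, as a careful person would: the job done as asked, in the order asked, and still so for the second after the job is handed in, with the robot touching nothing.
It also fails if it takes over 64 s, if anything falls off the work surface, if the arm or the gripper's body presses on something with over 40 N, if the wrist force passes 120 N, or if a joint passes its speed limit or range.

## Working session

There is one attempt and no reset: what is moved stays moved. The work goes in short steps, Python scripts to look and compute and a tool call to move; the robot and the scene stay as the last step left them, time stands still between calls to the robot, and variables do not carry over. Pictures are saved under pics/ and viewed, at most 10 in all, crops included, and the job is handed in when it is done.

Besides the shell and the picture viewer there is one more tool, called after "Call:" as a command line: name --argument value ..., lists and objects as JSON in quotes. step_arm: Moves the arm, as the interface text tells. Its arguments: {"type":"object","properties":{"commands":{"type":"array"},"force":{"type":"number"}},"required":["commands"]}

```bash
mkdir -p pics
cat > h.py <<'E'
from plant import *
import numpy as np, cv2
from scipy.spatial.transform import Rotation as R
def cloud(name):
    s=get_state(); c=read_camera(name); z=c["z_map"]
    v,u=np.mgrid[:480,:640]
    P=np.stack([(u-c["cx"])/c["fx"]*z,-(v-c["cy"])/c["fy"]*z,-z],-1)
    if "mount" in c:
        M=np.array(c["mount"]); P=P@M[:3,:3].T+M[:3,3]
        P=P@R.from_quat(s["tcp_rot"]).as_matrix().T+np.array(s["eef_pos"])
    else:
        A=np.array(c["attitude"]); A=A if A.shape==(3,3) else R.from_quat(A).as_matrix()
        P=P@A.T+np.array(c["eye"])
    P[z<=0]=np.nan
    return c["color"],P,c
def save(n,img): cv2.imwrite("pics/"+n,cv2.cvtColor(img,cv2.COLOR_RGB2BGR))
E
python3 - <<'E'
from h import *
s=get_state(); print({k:np.round(v,3) for k,v in s.items()})
col,P,c=cloud("top"); print({k:v for k,v in c.items() if k not in("color","z_map")})
np.savez("top.npz",col=col,P=P)
col2,P2,c2=cloud("scene"); print({k:v for k,v in c2.items() if k not in("color","z_map")})
np.savez("scene.npz",col=col2,P=P2)
w=read_camera("wrist");print({k:v for k,v in w.items() if k not in("color","z_map")})
im=np.vstack([cv2.resize(np.hstack([col,col2]),(800,300)),]); save("a.png",im)
E
```

```text
{'time': np.float64(0.0), 'qpos': array([ 1.12 ,  0.287,  1.578,  0.   ,  1.279, -0.15 ]), 'dq': array([-0.   ,  0.002, -0.002,  0.   , -0.002, -0.001]), 'joint_efforts': array([ 1.0000e-03, -4.0600e+01, -2.9262e+01, -0.0000e+00,  6.0000e-03,
        0.0000e+00]), 'eef_pos': array([0.2  , 0.644, 0.244]), 'tcp_rot': array([ 0.15 ,  0.989, -0.001, -0.   ]), 'contact_force': array([ 0.088, -0.339,  0.812]), 'wrist_torque': array([-0.037, -0.017, -0.054]), 'finger_force': np.float64(0.0), 'opening': np.float64(0.997)}
{'fx': 452.5635516511473, 'fy': 452.5635516511473, 'cx': 324.88334051900966, 'cy': 238.1628060215688, 'eye': array([ 0.3533796 , -0.13882499,  0.87677462]), 'attitude': array([ 0.05907413, -0.05028662, -0.7037906 ,  0.70615883])}
{'fx': 599.7204707466252, 'fy': 599.7204707466252, 'cx': 325.7877811197923, 'cy': 242.18329148311537, 'eye': array([ 0.2207153 , -0.63134686,  0.95624282]), 'attitude': array([ 0.25166266, -0.06354485, -0.21752466,  0.94090966])}
{'fx': 428.66213883699044, 'fy': 428.66213883699044, 'cx': 325.30267044552573, 'cy': 237.56191963265903, 'mount': array([[-3.11641181e-04,  9.53839851e-01,  3.00315570e-01,
         7.72332978e-02],
       [ 9.99999951e-01,  2.88799685e-04,  1.20448357e-04,
         8.50879501e-04],
       [ 2.81574003e-05,  3.00315593e-01, -9.53839894e-01,
        -1.27785603e-01],
       [ 0.00000000e+00,  0.00000000e+00,  0.00000000e+00,
         1.00000000e+00]])}
```

View pics/a.png

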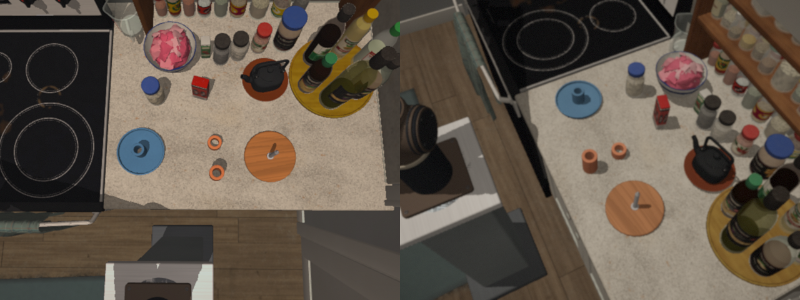

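The top view (left) shows the dish at full-resolution px (226,240), the spacers at (344,227) and (347,275), and the tray at (432,248). The scene view suggests that the spacer nearer the robot is the tall one.

Run:
```python
from h import *
for f in("top","scene"):
    d=np.load(f+".npz");col,P=d["col"],d["P"]
    hsv=cv2.cvtColor(col,cv2.COLOR_RGB2HSV)
    H,S=hsv[...,0],hsv[...,1]
    box=(P[...,0]>.35)&(P[...,0]<.95)&(abs(P[...,1])<.75)
    for nm,m in(("orange",(H<18)&(S>110)&box),("blue",(H>95)&(H<115)&(S>110)&box)):
        n,l,st,ce=cv2.connectedComponentsWithStats(m.astype(np.uint8))
        for i in range(1,n):
            if st[i,4]<150: continue
            q=P[l==i]; q=q[np.isfinite(q[:,2])]; zt=np.percentile(q[:,2],97)
            t=q[q[:,2]>zt-.006]
            print(f,nm,ce[i].round(),st[i,4],"min",q.min(0).round(3),"max",q.max(0).round(3),"ztop",zt.round(3),"top mid",((t.min(0)+t.max(0))/2).round(3),"mid",np.median(q,0).round(3))
# tip of spindle: points above tray higher than 40mm
    m=(P[...,2]>.04)&(P[...,0]>.3)&(P[...,0]<.75)&(abs(P[...,1])<.6)
    n,l,st,ce=cv2.connectedComponentsWithStats(m.astype(np.uint8))
    for i in range(1,n):
        if st[i,4]>10:
            q=P[l==i];print("  high",st[i,4],q.min(0).round(3),q.max(0).round(3), q[q[:,2].argmax()].round(3))
```

```text
top orange [231.  21.] 1049 min [0.854 0.042 0.012] max [0.95  0.059 0.205] ztop 0.195 top mid [0.86  0.051 0.197] mid [0.867 0.044 0.108]
top orange [256.   7.] 193 min [ 0.936 -0.005  0.047] max [0.95  0.025 0.091] ztop 0.088 top mid [0.941 0.011 0.087] mid [0.941 0.009 0.064]
top orange [578.  13.] 882 min [ 0.807 -0.598  0.037] max [ 0.949 -0.532  0.212] ztop 0.188 top mid [ 0.837 -0.569  0.197] mid [ 0.877 -0.582  0.13 ]
top orange [379.  14.] 161 min [ 0.929 -0.263  0.024] max [ 0.949 -0.212  0.071] ztop 0.066 top mid [ 0.939 -0.237  0.066] mid [ 0.937 -0.232  0.049]
top orange [326.  15.] 177 min [ 0.933 -0.149  0.025] max [ 0.948 -0.108  0.062] ztop 0.059 top mid [ 0.94  -0.129  0.058] mid [ 0.937 -0.126  0.047]
top orange [423.  49.] 532 min [ 0.807 -0.357 -0.003] max [ 0.921 -0.286  0.111] ztop 0.109 top mid [ 0.831 -0.308  0.107] mid [ 0.827 -0.308  0.106]
top orange [407. 104.] 453 min [ 0.702 -0.358  0.008] max [ 0.786 -0.247  0.079] ztop 0.058 top mid [ 0.728 -0.286  0.066] mid [ 0.764 -0.286  0.016]
top orange [511. 114.] 634 min [ 0.663 -0.468  0.124] max [ 0.708 -0.4
[... 4473 characters left out ...]
 1048 [ 0.712 -0.096  0.04 ] [0.75  0.037 0.105] [ 0.749 -0.014  0.105]
  high 1188 [ 0.631 -0.01   0.04 ] [0.69  0.048 0.113] [0.67  0.024 0.113]
  high 246 [0.463 0.041 0.04 ] [0.502 0.086 0.054] [0.486 0.079 0.054]
  high 906 [ 0.648 -0.149  0.04 ] [ 0.687 -0.095  0.114] [ 0.676 -0.123  0.114]
  high 3041 [ 0.67  -0.377  0.04 ] [ 0.75  -0.24   0.138] [ 0.713 -0.339  0.138]
  high 586 [ 0.392 -0.192  0.04 ] [ 0.435 -0.147  0.074] [ 0.427 -0.167  0.074]
  high 8220 [ 0.612 -0.563  0.04 ] [ 0.713 -0.428  0.314] [ 0.656 -0.535  0.314]
  high 146 [ 0.463 -0.341  0.04 ] [ 0.475 -0.33   0.108] [ 0.469 -0.336  0.108]
  high 1389 [ 0.646 -0.6    0.04 ] [ 0.695 -0.572  0.226] [ 0.684 -0.597  0.226]
```

Everything fits the given sizes: tall spacer (0.413,-0.169), top at 0.071; short one (0.508,-0.163), top at 0.031; spindle (0.467,-0.334), tip at 0.109; dish (0.482,0.066). I'll spin about -17° so the tool axes line up with the world, then travel via x≈0.47.

Call:
step_arm --commands '[{"gripper": -1,"spin": -8.5},{"gripper": -1,"spin": -8.5},{"gripper": -1,"x": -45},{"gripper": -1,"x": -45},{"gripper": -1,"x": -45},{"gripper": -1,"x": -45},{"gripper": -1,"x": -45},{"gripper": -1,"x": -45},{"gripper": -1,"y": -45},{"gripper": -1,"y": -45}]' --force 40

```text
invalid input
```

Call:
step_arm --commands '[{"gripper": -1,"y": -45},{"gripper": -1,"y": -45},{"gripper": -1,"y": -45},{"gripper": -1,"y": -45},{"gripper": -1,"y": -45},{"gripper": -1,"y": -45},{"gripper": -1,"y": -45},{"gripper": -1,"y": -45},{"gripper": -1,"y": -45},{"gripper": -1,"y": -45}]'

```text
invalid input
```

Both calls were refused, possibly because a row needs every key. I'll try the first one with all of them.

Call:
step_arm --commands '[{"gripper": -1,"x": 0,"y": 0,"z": 0,"spin": -8.5},{"gripper": -1,"x": 0,"y": 0,"z": 0,"spin": -8.5},{"gripper": -1,"x": -45,"y": 0,"z": 0,"spin": 0},{"gripper": -1,"x": -45,"y": 0,"z": 0,"spin": 0},{"gripper": -1,"x": -45,"y": 0,"z": 0,"spin": 0},{"gripper": -1,"x": -45,"y": 0,"z": 0,"spin": 0},{"gripper": -1,"x": -45,"y": 0,"z": 0,"spin": 0},{"gripper": -1,"x": -45,"y": 0,"z": 0,"spin": 0},{"gripper": -1,"x": 0,"y": -45,"z": 0,"spin": 0},{"gripper": -1,"x": 0,"y": -45,"z": 0,"spin": 0}]' --force 40

```text
time: 1.15
eef_pos: [0.4711, 0.5523, 0.24]
tcp_rot: [0.002, 1.0, -0.002, -0.002]
contact_force: [0.2, 0.2, 0.7]
opening: 1.002
finger_force: 0.0
```

Call:
step_arm --commands '[{"gripper": -1,"x": 0,"y": -45,"z": 0,"spin": 0},{"gripper": -1,"x": 0,"y": -45,"z": 0,"spin": 0},{"gripper": -1,"x": 0,"y": -45,"z": 0,"spin": 0},{"gripper": -1,"x": 0,"y": -45,"z": 0,"spin": 0},{"gripper": -1,"x": 0,"y": -45,"z": 0,"spin": 0},{"gripper": -1,"x": 0,"y": -45,"z": 0,"spin": 0},{"gripper": -1,"x": 0,"y": -45,"z": 0,"spin": 0},{"gripper": -1,"x": 0,"y": -45,"z": 0,"spin": 0},{"gripper": -1,"x": 0,"y": -45,"z": 0,"spin": 0},{"gripper": -1,"x": 0,"y": -45,"z": 0,"spin": 0}]'

```text
time: 2.15
eef_pos: [0.4672, 0.1019, 0.2452]
tcp_rot: [0.002, 1.0, -0.0, 0.0]
contact_force: [0.9, -0.1, -0.2]
opening: 0.999
finger_force: 0.0
```

Call:
step_arm --commands '[{"gripper": -1,"x": 0,"y": -45,"z": 0,"spin": 0},{"gripper": -1,"x": 0,"y": -45,"z": 0,"spin": 0},{"gripper": -1,"x": 0,"y": -45,"z": 0,"spin": 0},{"gripper": -1,"x": 0,"y": -45,"z": 0,"spin": 0},{"gripper": -1,"x": 0,"y": -45,"z": 0,"spin": 0},{"gripper": -1,"x": 15,"y": -40,"z": 0,"spin": 0},{"gripper": -1,"x": 15,"y": 0,"z": 20,"spin": 0},{"gripper": -1,"x": 15,"y": 0,"z": 20,"spin": 0},{"gripper": -1,"x": 12,"y": 0,"z": 20,"spin": 0},{"gripper": -1,"x": 0,"y": 0,"z": 0,"spin": 0}]'

```text
time: 3.15
eef_pos: [0.4068, -0.1599, 0.1819]
tcp_rot: [0.003, 1.0, 0.002, -0.003]
contact_force: [0.1, -1.3, -0.7]
opening: 1.003
finger_force: 0.0
```

Run:
```python
from h import *
s=get_state();print(s["eef_pos"],s["tcp_rot"],s["qpos"].round(2) if hasattr(s["qpos"],"round") else s["qpos"])
col,P,c=cloud("wrist"); save("b.png",col)
H=cv2.cvtColor(col,cv2.COLOR_RGB2HSV)
for (x,y,z0,r,n) in((.413,-.169,.06,.03,"tall"),(.508,-.163,.02,.03,"short"),(.467,-.334,.085,.03,"spindle")):
    m=(np.hypot(P[...,0]-x,P[...,1]-y)<r+.012)&(P[...,2]>z0)&(P[...,2]<z0+.03)
    q=P[m]
    if len(q)<10: print(n,"none");continue
    (cx,cy),rad=cv2.minEnclosingCircle(q[:,:2].astype(np.float32)*1000)
    print(n,len(q),cx,cy,rad,q[:,2].max(),"bbox mid",(q.min(0)+q.max(0))/2)
```

```text
[ 0.40678888 -0.15987743  0.18189857] [ 0.00270072  0.99998959  0.00205445 -0.00305123] [-0.61 -0.19  2.19 -0.    1.15 -2.17]
tall 2929 413.2909851074219 -167.52056884765625 21.88412094116211 0.07173612265783574 bbox mid [ 0.41319464 -0.16768563  0.06587136]
short 1961 508.1085510253906 -162.71417236328125 22.16588020324707 0.03132509962592106 bbox mid [ 0.50821493 -0.16259407  0.02566418]
spindle 741 467.8040771484375 -332.30596923828125 6.346653461456299 0.10769828809847813 bbox mid [ 0.46792769 -0.33258867  0.09635638]
```

View pics/b.png

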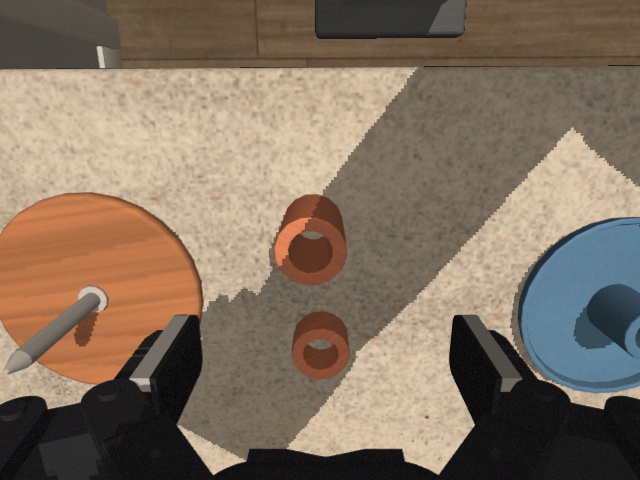

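The wrist view shows the tall spacer at px (312,245), the short one at (320,345), the tray and spindle at left and the dish at right. The fitted centres agree with the earlier ones to about 2 mm. I'll centre, descend 136 mm and close.

Call:
step_arm --commands '[{"gripper": -1,"x": -6,"y": -8,"z": 0,"spin": 0},{"gripper": -1,"x": 0,"y": 0,"z": 20,"spin": 0},{"gripper": -1,"x": 0,"y": 0,"z": 20,"spin": 0},{"gripper": -1,"x": 0,"y": 0,"z": 20,"spin": 0},{"gripper": -1,"x": 0,"y": 0,"z": 20,"spin": 0},{"gripper": -1,"x": 0,"y": 0,"z": 20,"spin": 0},{"gripper": -1,"x": 0,"y": 0,"z": 20,"spin": 0},{"gripper": -1,"x": 0,"y": 0,"z": 16,"spin": 0},{"gripper": -1,"x": 0,"y": 0,"z": 0,"spin": 0},{"gripper": -1,"x": 0,"y": 0,"z": 0,"spin": 0}]'

```text
time: 4.2
eef_pos: [0.4172, -0.1701, 0.0504]
tcp_rot: [0.002, 1.0, -0.001, 0.001]
contact_force: [0.2, 0.0, -0.1]
opening: 0.999
finger_force: 0.0
```

Call:
step_arm --commands '[{"gripper": 1,"x": 0,"y": 0,"z": 0,"spin": 0},{"gripper": 1,"x": 0,"y": 0,"z": 0,"spin": 0},{"gripper": 1,"x": 0,"y": 0,"z": 0,"spin": 0},{"gripper": 1,"x": 0,"y": 0,"z": 0,"spin": 0},{"gripper": 1,"x": 0,"y": 0,"z": 0,"spin": 0},{"gripper": 1,"x": 0,"y": 0,"z": 0,"spin": 0},{"gripper": 1,"x": 0,"y": 0,"z": 0,"spin": 0},{"gripper": 1,"x": 0,"y": 0,"z": 0,"spin": 0},{"gripper": 1,"x": 0,"y": 0,"z": 0,"spin": 0},{"gripper": 1,"x": 0,"y": 0,"z": 0,"spin": 0}]' --force 40

```text
time: 5.2
eef_pos: [0.4164, -0.1697, 0.0505]
tcp_rot: [0.002, 1.0, -0.001, 0.001]
contact_force: [0.2, 1.2, 6.1]
opening: 0.504
finger_force: 40.5
```

Call:
step_arm --commands '[{"gripper": 1,"x": 0,"y": 0,"z": -10,"spin": 0},{"gripper": 1,"x": 0,"y": 0,"z": -20,"spin": 0},{"gripper": 1,"x": 0,"y": 0,"z": -25,"spin": 0},{"gripper": 1,"x": 0,"y": 0,"z": -25,"spin": 0},{"gripper": 1,"x": 0,"y": 0,"z": -25,"spin": 0},{"gripper": 1,"x": 0,"y": 0,"z": -25,"spin": 0},{"gripper": 1,"x": 0,"y": 0,"z": -10,"spin": 0},{"gripper": 1,"x": -10,"y": -30,"z": 0,"spin": 0},{"gripper": 1,"x": -10,"y": -30,"z": 0,"spin": 0},{"gripper": 1,"x": 0,"y": 0,"z": 0,"spin": 0}]'

```text
time: 6.2
eef_pos: [0.4359, -0.2318, 0.1892]
tcp_rot: [0.003, 1.0, -0.001, 0.0]
contact_force: [-0.2, 0.5, -0.1]
opening: 0.507
finger_force: 41.0
```

```bash
cat > held.py <<'E'
from h import *
import sys
# where are held object & spindle: arg: approx half-size radius
s=get_state();e=np.array(s["eef_pos"]);print("tcp",e.round(4),s["tcp_rot"],np.round(s["contact_force"],1),s["opening"])
for cam in("top","scene","wrist"):
    col,P,c=cloud(cam); np.savez("k_%s.npz"%cam,col=col,P=P)
    hsv=cv2.cvtColor(col,cv2.COLOR_RGB2HSV)
    h=(hsv[...,0]<18)&(hsv[...,1]>110) if sys.argv[1]=="s" else (hsv[...,0]>95)&(hsv[...,0]<115)&(hsv[...,1]>110)
    m=h&(np.hypot(P[...,0]-e[0],P[...,1]-e[1])<.09)&(P[...,2]>e[2]-.08)&(P[...,2]<e[2]+.06)
    q=P[m]
    if len(q)>20: print(cam,"held",len(q),"min",q.min(0).round(4),"max",q.max(0).round(4))
    m=(np.hypot(P[...,0]-.468,P[...,1]+.333)<.02)&(P[...,2]>.07)&(P[...,2]<.115)&~h
    q=P[m]
    if len(q)>5: print(cam,"spindle",len(q),((q.min(0)+q.max(0))/2).round(4),q.max(0)[2].round(3))
a=[cv2.resize(np.load("k_%s.npz"%k)["col"],(400,300)) for k in("scene","wrist")]
save(sys.argv[2],np.hstack(a))
E
python3 held.py s c.png
```

```text
tcp [ 0.4359 -0.2318  0.1892] [ 3.18033240e-03  9.99994757e-01 -5.85983928e-04  1.69227088e-04] [-0.2  0.5 -0.1] 0.5065425022994615
scene held 663 min [ 0.4113 -0.2878  0.141 ] max [ 0.4478 -0.2078  0.2485]
scene spindle 92 [ 0.4688 -0.3354  0.0892] 0.108
wrist held 21527 min [ 0.4097 -0.2839  0.1379] max [ 0.4539 -0.1926  0.2458]
wrist spindle 846 [ 0.4681 -0.333   0.0891] 0.108
```

View pics/c.png

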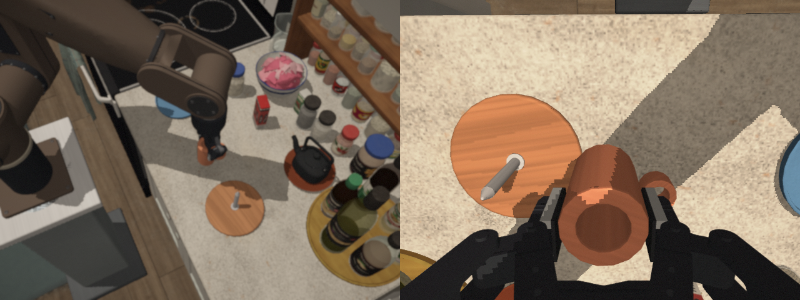

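The wrist view shows the spacer upright in the fingers at about px (603,235), with the spindle at left. Its axis is at about (0.432,-0.232) and its bottom at z≈0.139. To reach the spindle it must go +36 in x and -101 in y, then down 125 mm.

Call:
step_arm --commands '[{"gripper": 1,"x": -12,"y": -34,"z": 0,"spin": 0},{"gripper": 1,"x": -12,"y": -34,"z": 0,"spin": 0},{"gripper": 1,"x": -12,"y": -33,"z": 0,"spin": 0},{"gripper": 1,"x": 0,"y": 0,"z": 0,"spin": 0},{"gripper": 1,"x": 0,"y": 0,"z": 0,"spin": 0},{"gripper": 1,"x": 0,"y": 0,"z": 0,"spin": 0},{"gripper": 1,"x": 0,"y": 0,"z": 0,"spin": 0},{"gripper": 1,"x": 0,"y": 0,"z": 0,"spin": 0},{"gripper": 1,"x": 0,"y": 0,"z": 0,"spin": 0},{"gripper": 1,"x": 0,"y": 0,"z": 0,"spin": 0}]'

```text
time: 7.35
eef_pos: [0.471, -0.3301, 0.1895]
tcp_rot: [0.002, 1.0, -0.0, 0.0]
contact_force: [0.6, 0.4, 0.2]
opening: 0.511
finger_force: 41.1
```

```bash
python3 held.py s d.png
python3 - <<'E'
import numpy as np
from scipy.optimize import least_squares
import cv2
d=np.load("k_wrist.npz");P=d["P"];hsv=cv2.cvtColor(d["col"],cv2.COLOR_RGB2HSV)
m=(hsv[...,0]<18)&(hsv[...,1]>90)&(np.hypot(P[...,0]-.468,P[...,1]+.333)<.03)&(P[...,2]>.15)&(P[...,2]<.205)
q=P[m];print(len(q),q.min(0),q.max(0))
r=least_squares(lambda p:np.hypot(q[:,0]-p[0],q[:,1]-p[1])-.022,[.468,-.333],loss="soft_l1",f_scale=.001);print(r.x,np.median(abs(r.fun)))
E
```

```text
tcp [ 0.471  -0.3301  0.1895] [ 1.86238148e-03  9.99998260e-01 -6.89623738e-05  8.64464959e-05] [0.6 0.4 0.2] 0.5107881937989377
scene held 800 min [ 0.4469 -0.3893  0.1366] max [ 0.4807 -0.2745  0.2493]
scene spindle 80 [ 0.4687 -0.3357  0.0873] 0.104
wrist held 21503 min [ 0.446  -0.3732  0.1385] max [ 0.4901 -0.3062  0.2475]
wrist spindle 129 [ 0.4645 -0.3334  0.0791] 0.088
10835 [ 0.44599907 -0.35123901  0.1500338 ] [ 0.48219447 -0.30714912  0.2049986 ]
[ 0.46722518 -0.32926795] 0.001588720575458967
```

The spacer axis is at (0.4675,-0.3295), within 4 mm of the spindle. I'll shift y by -3 and lower.

Call:
step_arm --commands '[{"gripper": 1,"x": 0,"y": -3,"z": 0,"spin": 0},{"gripper": 1,"x": 0,"y": 0,"z": 10,"spin": 0},{"gripper": 1,"x": 0,"y": 0,"z": 12,"spin": 0},{"gripper": 1,"x": 0,"y": 0,"z": 12,"spin": 0},{"gripper": 1,"x": 0,"y": 0,"z": 12,"spin": 0},{"gripper": 1,"x": 0,"y": 0,"z": 12,"spin": 0},{"gripper": 1,"x": 0,"y": 0,"z": 12,"spin": 0},{"gripper": 1,"x": 0,"y": 0,"z": 12,"spin": 0},{"gripper": 1,"x": 0,"y": 0,"z": 12,"spin": 0},{"gripper": 1,"x": 0,"y": 0,"z": 12,"spin": 0}]'

```text
time: 8.5
eef_pos: [0.471, -0.3335, 0.0824]
tcp_rot: [0.002, 1.0, -0.0, 0.0]
contact_force: [-0.3, -0.4, 0.1]
opening: 0.506
finger_force: 41.1
```

Call:
step_arm --commands '[{"gripper": 1,"x": 0,"y": 0,"z": 4,"spin": 0},{"gripper": 1,"x": 0,"y": 0,"z": 3,"spin": 0},{"gripper": 1,"x": 0,"y": 0,"z": 3,"spin": 0},{"gripper": 1,"x": 0,"y": 0,"z": 2,"spin": 0},{"gripper": 1,"x": 0,"y": 0,"z": 0,"spin": 0},{"gripper": 1,"x": 0,"y": 0,"z": 0,"spin": 0},{"gripper": 1,"x": 0,"y": 0,"z": 0,"spin": 0},{"gripper": 1,"x": 0,"y": 0,"z": 0,"spin": 0},{"gripper": 1,"x": 0,"y": 0,"z": 0,"spin": 0},{"gripper": 1,"x": 0,"y": 0,"z": 0,"spin": 0}]'

```text
time: 9.5
eef_pos: [0.471, -0.3335, 0.0714]
tcp_rot: [0.002, 1.0, -0.0, 0.0]
contact_force: [0.5, 0.6, -1.6]
opening: 0.504
finger_force: 41.1
```

Call:
step_arm --commands '[{"gripper": 1,"x": 0,"y": 0,"z": 2,"spin": 0},{"gripper": 1,"x": 0,"y": 0,"z": 1,"spin": 0},{"gripper": 1,"x": 0,"y": 0,"z": 1,"spin": 0},{"gripper": 1,"x": 0,"y": 0,"z": 1,"spin": 0},{"gripper": 1,"x": 0,"y": 0,"z": 0,"spin": 0},{"gripper": 1,"x": 0,"y": 0,"z": 0,"spin": 0},{"gripper": 1,"x": 0,"y": 0,"z": 0,"spin": 0},{"gripper": 1,"x": 0,"y": 0,"z": 0,"spin": 0},{"gripper": 1,"x": 0,"y": 0,"z": 0,"spin": 0},{"gripper": 1,"x": 0,"y": 0,"z": 0,"spin": 0}]'

```text
time: 10.5
eef_pos: [0.471, -0.3335, 0.0664]
tcp_rot: [0.002, 1.0, -0.0, 0.0]
contact_force: [-1.1, 1.0, -0.4]
opening: 0.505
finger_force: 41.1
```

Call:
step_arm --commands '[{"gripper": 1,"x": 0,"y": 0,"z": 1,"spin": 0},{"gripper": 1,"x": 0,"y": 0,"z": 1,"spin": 0},{"gripper": 1,"x": 0,"y": 0,"z": 0,"spin": 0},{"gripper": 1,"x": 0,"y": 0,"z": 0,"spin": 0},{"gripper": 1,"x": 0,"y": 0,"z": 0,"spin": 0},{"gripper": 1,"x": 0,"y": 0,"z": 0,"spin": 0},{"gripper": 1,"x": 0,"y": 0,"z": 0,"spin": 0},{"gripper": 1,"x": 0,"y": 0,"z": 0,"spin": 0},{"gripper": 1,"x": 0,"y": 0,"z": 0,"spin": 0},{"gripper": 1,"x": 0,"y": 0,"z": 0,"spin": 0}]'

```text
time: 11.5
eef_pos: [0.4711, -0.3335, 0.0646]
tcp_rot: [0.002, 1.0, -0.0, 0.0]
contact_force: [0.0, 2.8, 2.9]
opening: 0.511
finger_force: 41.4
```

The tray has been touched at about 3 N. Next: release and lift straight up.

Call:
step_arm --commands '[{"gripper": -1,"x": 0,"y": 0,"z": 0,"spin": 0},{"gripper": -1,"x": 0,"y": 0,"z": 0,"spin": 0},{"gripper": -1,"x": 0,"y": 0,"z": 0,"spin": 0},{"gripper": -1,"x": 0,"y": 0,"z": 0,"spin": 0},{"gripper": -1,"x": 0,"y": 0,"z": 0,"spin": 0},{"gripper": -1,"x": 0,"y": 0,"z": 0,"spin": 0},{"gripper": -1,"x": 0,"y": 0,"z": -10,"spin": 0},{"gripper": -1,"x": 0,"y": 0,"z": -25,"spin": 0},{"gripper": -1,"x": 0,"y": 0,"z": -30,"spin": 0},{"gripper": -1,"x": 0,"y": 0,"z": -35,"spin": 0}]'

```text
time: 12.5
eef_pos: [0.4705, -0.333, 0.1651]
tcp_rot: [0.002, 1.0, 0.001, -0.001]
contact_force: [0.6, 0.1, 0.3]
opening: 1.004
finger_force: 0.0
```

Call:
step_arm --commands '[{"gripper": -1,"x": 0,"y": 25,"z": -20,"spin": 0},{"gripper": -1,"x": 0,"y": 45,"z": 0,"spin": 0},{"gripper": -1,"x": 0,"y": 45,"z": 0,"spin": 0},{"gripper": -1,"x": 0,"y": 45,"z": 0,"spin": 0},{"gripper": -1,"x": 0,"y": 45,"z": 0,"spin": 0},{"gripper": -1,"x": 0,"y": 45,"z": 0,"spin": 0},{"gripper": -1,"x": 0,"y": 45,"z": 0,"spin": 0},{"gripper": -1,"x": 0,"y": 45,"z": 0,"spin": 0},{"gripper": -1,"x": 0,"y": 45,"z": 0,"spin": 0},{"gripper": -1,"x": 0,"y": 0,"z": 0,"spin": 0}]'

```text
time: 13.5
eef_pos: [0.472, 0.0559, 0.1852]
tcp_rot: [-0.001, 1.0, 0.001, 0.001]
contact_force: [-0.3, -1.0, -0.4]
opening: 1.0
finger_force: 0.0
```

Run:
```python
from h import *
s=get_state();print(s["eef_pos"],s["tcp_rot"])
ims=[]
for cam in("wrist","top"):
    col,P,c=cloud(cam); ims.append(cv2.resize(col,(400,300)))
    for n,x,y,r,z0,z1 in(("collar",.482,.066,.035,.035,.06),("spacer",.468,-.333,.04,.07,.09),("tip",.468,-.333,.03,.092,.115),("short",.508,-.163,.04,.02,.04)):
        m=(np.hypot(P[...,0]-x,P[...,1]-y)<r)&(P[...,2]>z0)&(P[...,2]<z1); q=P[m]
        if len(q)<8: print(cam,n,"none");continue
        (a,b),rad=cv2.minEnclosingCircle(q[:,:2].astype(np.float32)*1000)
        print(cam,n,len(q),round(a,1),round(b,1),round(rad,1),"ztop",np.percentile(q[:,2],[50,98]).round(4))
save("e.png",np.hstack(ims))
```

```text
[0.47201503 0.0559034  0.18523468] [-1.17640703e-03  9.99998943e-01  6.40615917e-04  5.65843227e-04]
wrist collar 2219 482.7 66.9 20.0 ztop [0.0488 0.0503]
wrist spacer none
wrist tip none
wrist short 2121 508.4 -161.5 22.5 ztop [0.0284 0.0303]
top collar 179 480.8 67.6 20.1 ztop [0.0483 0.0512]
top spacer 388 466.8 -330.5 22.2 ztop [0.0826 0.0872]
top tip 40 466.7 -332.7 6.1 ztop [0.0986 0.1069]
top short 280 506.2 -161.8 21.7 ztop [0.0285 0.0316]
```

View pics/e.png

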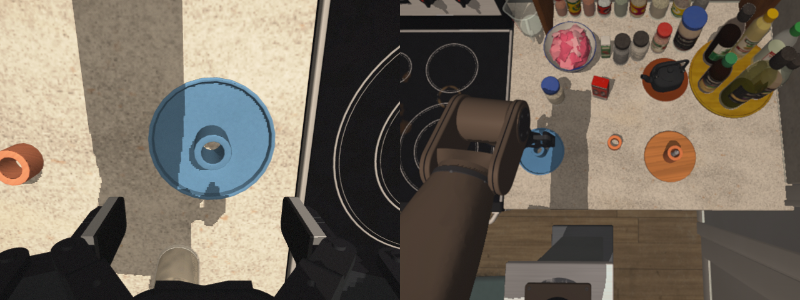

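The top view shows the tall spacer round the spindle at about px (675,152) in the picture, with its top at z 0.084. The wrist view shows the dish collar at (211,150), centre (0.482,0.067). Next: grasp the collar.

Call:
step_arm --commands '[{"gripper": -1,"x": -10,"y": 11,"z": 0,"spin": 0},{"gripper": -1,"x": 0,"y": 0,"z": 20,"spin": 0},{"gripper": -1,"x": 0,"y": 0,"z": 25,"spin": 0},{"gripper": -1,"x": 0,"y": 0,"z": 25,"spin": 0},{"gripper": -1,"x": 0,"y": 0,"z": 25,"spin": 0},{"gripper": -1,"x": 0,"y": 0,"z": 25,"spin": 0},{"gripper": -1,"x": 0,"y": 0,"z": 20,"spin": 0},{"gripper": -1,"x": 0,"y": 0,"z": 12,"spin": 0},{"gripper": -1,"x": 0,"y": 0,"z": 0,"spin": 0},{"gripper": -1,"x": 0,"y": 0,"z": 0,"spin": 0}]'

```text
time: 14.6
eef_pos: [0.4834, 0.0621, 0.0328]
tcp_rot: [0.003, 1.0, -0.0, 0.0]
contact_force: [-0.2, -0.2, -0.0]
opening: 1.003
finger_force: 0.0
```

Call:
step_arm --commands '[{"gripper": -1,"x": 0,"y": 5,"z": 0,"spin": 0},{"gripper": -1,"x": 0,"y": 0,"z": 0,"spin": 0},{"gripper": 1,"x": 0,"y": 0,"z": 0,"spin": 0},{"gripper": 1,"x": 0,"y": 0,"z": 0,"spin": 0},{"gripper": 1,"x": 0,"y": 0,"z": 0,"spin": 0},{"gripper": 1,"x": 0,"y": 0,"z": 0,"spin": 0},{"gripper": 1,"x": 0,"y": 0,"z": 0,"spin": 0},{"gripper": 1,"x": 0,"y": 0,"z": 0,"spin": 0},{"gripper": 1,"x": 0,"y": 0,"z": 0,"spin": 0},{"gripper": 1,"x": 0,"y": 0,"z": 0,"spin": 0}]' --force 70

```text
time: 15.6
eef_pos: [0.4831, 0.0674, 0.0331]
tcp_rot: [0.002, 1.0, -0.0, 0.0]
contact_force: [-1.3, -0.4, 6.4]
opening: 0.445
finger_force: 70.5
```

Call:
step_arm --commands '[{"gripper": 1,"x": 0,"y": 0,"z": -5,"spin": 0},{"gripper": 1,"x": 0,"y": 0,"z": -15,"spin": 0},{"gripper": 1,"x": 0,"y": 0,"z": -20,"spin": 0},{"gripper": 1,"x": 0,"y": 0,"z": -20,"spin": 0},{"gripper": 1,"x": 0,"y": 0,"z": -20,"spin": 0},{"gripper": 1,"x": 0,"y": 0,"z": -20,"spin": 0},{"gripper": 1,"x": 0,"y": 0,"z": -20,"spin": 0},{"gripper": 1,"x": 0,"y": 0,"z": -15,"spin": 0},{"gripper": 1,"x": 0,"y": 0,"z": -5,"spin": 0},{"gripper": 1,"x": 0,"y": 0,"z": 0,"spin": 0}]'

```text
time: 16.6
eef_pos: [0.4824, 0.0676, 0.1723]
tcp_rot: [0.002, 1.0, 0.0, 0.0]
contact_force: [0.0, -0.6, -1.9]
opening: 0.448
finger_force: 70.8
```

Call:
step_arm --commands '[{"gripper": 1,"x": 0,"y": -20,"z": 0,"spin": 0},{"gripper": 1,"x": 2,"y": -35,"z": 0,"spin": 0},{"gripper": 1,"x": 2,"y": -35,"z": 0,"spin": 0},{"gripper": 1,"x": 2,"y": -35,"z": 0,"spin": 0},{"gripper": 1,"x": 2,"y": -35,"z": 0,"spin": 0},{"gripper": 1,"x": 2,"y": -35,"z": 0,"spin": 0},{"gripper": 1,"x": 2,"y": -35,"z": 0,"spin": 0},{"gripper": 1,"x": 2,"y": -35,"z": 0,"spin": 0},{"gripper": 1,"x": 0,"y": -25,"z": 0,"spin": 0},{"gripper": 1,"x": 0,"y": -10,"z": 0,"spin": 0}]'

```text
time: 17.6
eef_pos: [0.4664, -0.2341, 0.1706]
tcp_rot: [0.003, 1.0, 0.001, -0.001]
contact_force: [-0.6, 0.3, -2.2]
opening: 0.448
finger_force: 71.1
```

Call:
step_arm --commands '[{"gripper": 1,"x": 0,"y": -20,"z": 0,"spin": 0},{"gripper": 1,"x": 0,"y": -30,"z": 0,"spin": 0},{"gripper": 1,"x": 0,"y": -30,"z": 0,"spin": 0},{"gripper": 1,"x": 0,"y": -20,"z": 0,"spin": 0},{"gripper": 1,"x": 0,"y": 0,"z": 0,"spin": 0},{"gripper": 1,"x": 0,"y": 0,"z": 0,"spin": 0},{"gripper": 1,"x": 0,"y": 0,"z": 0,"spin": 0},{"gripper": 1,"x": 0,"y": 0,"z": 0,"spin": 0},{"gripper": 1,"x": 0,"y": 0,"z": 0,"spin": 0},{"gripper": 1,"x": 0,"y": 0,"z": 0,"spin": 0}]'

```text
time: 18.6
eef_pos: [0.4671, -0.3319, 0.1724]
tcp_rot: [0.002, 1.0, -0.0, 0.0]
contact_force: [-0.3, -1.2, -2.6]
opening: 0.448
finger_force: 71.2
```

```bash
cat > dish.py <<'E'
from h import *
import sys
from scipy.optimize import least_squares
s=get_state();e=np.array(s["eef_pos"]);print("tcp",e.round(4),np.round(s["contact_force"],1))
ims=[]
for cam in("scene","wrist"):
    col,P,c=cloud(cam); ims.append(cv2.resize(col,(400,300)))
    hsv=cv2.cvtColor(col,cv2.COLOR_RGB2HSV)
    b=(hsv[...,0]>95)&(hsv[...,0]<118)&(hsv[...,1]>90)&(np.hypot(P[...,0]-e[0],P[...,1]-e[1])<.1)
    q=P[b]; fl=np.median(q[:,2]); print(cam,len(q),"min",q.min(0).round(4),"max",q.max(0).round(4),"floor z",fl.round(4))
    f=q[abs(q[:,2]-fl)<.004]; A=np.c_[f[:,:2]-e[:2],np.ones(len(f))]
    k=np.linalg.lstsq(A,f[:,2],rcond=None)[0]; print("  slope",k.round(3))
    t=q[(q[:,2]>fl+.012)&(np.hypot(q[:,0]-e[0],q[:,1]-e[1])<.024)]
    if len(t)>30:
        r=least_squares(lambda p:np.hypot(t[:,0]-p[0],t[:,1]-p[1])-.02,e[:2],loss="soft_l1",f_scale=.001);print("  collar",r.x.round(4),len(t),t[:,2].max().round(4))
save(sys.argv[1],np.hstack(ims))
E
python3 dish.py f.png
```

```text
tcp [ 0.4671 -0.3319  0.1724] [-0.3 -1.2 -2.6]
scene 2322 min [ 0.3987 -0.4028  0.1399] max [ 0.5396 -0.2607  0.2936] floor z 0.1453
  slope [0.    0.003 0.145]
  collar [ 0.4704 -0.3357] 297 0.2505
wrist 82709 min [ 0.3934 -0.4054  0.1421] max [ 0.5379 -0.2573  0.2322] floor z 0.1449
  slope [0.003 0.001 0.145]
  collar [ 0.4666 -0.3311] 13186 0.2322
```

View pics/f.png

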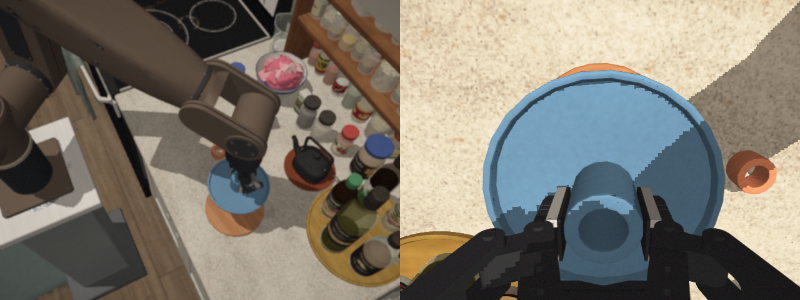

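The wrist view shows the dish level, collar at about px (605,225), centred over the tray within 2 mm; its underside is at 0.139. It must go down 55 mm.

Call:
step_arm --commands '[{"gripper": 1,"x": -1,"y": -1,"z": 0,"spin": 0},{"gripper": 1,"x": 0,"y": 0,"z": 8,"spin": 0},{"gripper": 1,"x": 0,"y": 0,"z": 8,"spin": 0},{"gripper": 1,"x": 0,"y": 0,"z": 8,"spin": 0},{"gripper": 1,"x": 0,"y": 0,"z": 8,"spin": 0},{"gripper": 1,"x": 0,"y": 0,"z": 8,"spin": 0},{"gripper": 1,"x": 0,"y": 0,"z": 6,"spin": 0},{"gripper": 1,"x": 0,"y": 0,"z": 4,"spin": 0},{"gripper": 1,"x": 0,"y": 0,"z": 0,"spin": 0},{"gripper": 1,"x": 0,"y": 0,"z": 0,"spin": 0}]'

```text
time: 19.7
eef_pos: [0.4681, -0.3336, 0.1225]
tcp_rot: [0.002, 1.0, -0.0, 0.0]
contact_force: [0.9, -0.1, -2.6]
opening: 0.446
finger_force: 71.1
```

Call:
step_arm --commands '[{"gripper": 1,"x": 0,"y": 0,"z": 1,"spin": 0},{"gripper": 1,"x": 0,"y": 0,"z": 1,"spin": 0},{"gripper": 1,"x": 0,"y": 0,"z": 1,"spin": 0},{"gripper": 1,"x": 0,"y": 0,"z": 0,"spin": 0},{"gripper": 1,"x": 0,"y": 0,"z": 0,"spin": 0},{"gripper": 1,"x": 0,"y": 0,"z": 0,"spin": 0},{"gripper": 1,"x": 0,"y": 0,"z": 0,"spin": 0},{"gripper": 1,"x": 0,"y": 0,"z": 0,"spin": 0},{"gripper": 1,"x": 0,"y": 0,"z": 0,"spin": 0},{"gripper": 1,"x": 0,"y": 0,"z": 0,"spin": 0}]'

```text
time: 20.7
eef_pos: [0.468, -0.3334, 0.1194]
tcp_rot: [0.002, 1.0, -0.0, 0.0]
contact_force: [-0.5, 1.0, -2.7]
opening: 0.452
finger_force: 71.1
```

Call:
step_arm --commands '[{"gripper": 1,"x": 0,"y": 0,"z": 1,"spin": 0},{"gripper": 1,"x": 0,"y": 0,"z": 1,"spin": 0},{"gripper": 1,"x": 0,"y": 0,"z": 0,"spin": 0},{"gripper": 1,"x": 0,"y": 0,"z": 0,"spin": 0},{"gripper": 1,"x": 0,"y": 0,"z": 0,"spin": 0},{"gripper": 1,"x": 0,"y": 0,"z": 0,"spin": 0},{"gripper": 1,"x": 0,"y": 0,"z": 0,"spin": 0},{"gripper": 1,"x": 0,"y": 0,"z": 0,"spin": 0},{"gripper": 1,"x": 0,"y": 0,"z": 0,"spin": 0},{"gripper": 1,"x": 0,"y": 0,"z": 0,"spin": 0}]'

```text
time: 21.7
eef_pos: [0.468, -0.3334, 0.1173]
tcp_rot: [0.002, 1.0, -0.0, 0.0]
contact_force: [-0.6, 0.2, -3.5]
opening: 0.451
finger_force: 71.3
```

Still hanging free (the dish's weight shows); underside at about 0.084. One more millimetre, then again if needed.

Call:
step_arm --commands '[{"gripper": 1,"x": 0,"y": 0,"z": 1,"spin": 0},{"gripper": 1,"x": 0,"y": 0,"z": 0.5,"spin": 0},{"gripper": 1,"x": 0,"y": 0,"z": 0,"spin": 0},{"gripper": 1,"x": 0,"y": 0,"z": 0,"spin": 0},{"gripper": 1,"x": 0,"y": 0,"z": 0,"spin": 0},{"gripper": 1,"x": 0,"y": 0,"z": 0,"spin": 0},{"gripper": 1,"x": 0,"y": 0,"z": 0,"spin": 0},{"gripper": 1,"x": 0,"y": 0,"z": 0,"spin": 0},{"gripper": 1,"x": 0,"y": 0,"z": 0,"spin": 0},{"gripper": 1,"x": 0,"y": 0,"z": 0,"spin": 0}]'

```text
time: 22.7
eef_pos: [0.4683, -0.3337, 0.1171]
tcp_rot: [0.002, 1.0, -0.0, 0.0]
contact_force: [-2.6, 2.5, 5.7]
opening: 0.45
finger_force: 72.0
```

Seated: force is up to +6 N. Release and lift clear.

Call:
step_arm --commands '[{"gripper": -1,"x": 0,"y": 0,"z": 0,"spin": 0},{"gripper": -1,"x": 0,"y": 0,"z": 0,"spin": 0},{"gripper": -1,"x": 0,"y": 0,"z": 0,"spin": 0},{"gripper": -1,"x": 0,"y": 0,"z": 0,"spin": 0},{"gripper": -1,"x": 0,"y": 0,"z": 0,"spin": 0},{"gripper": -1,"x": 0,"y": 0,"z": 0,"spin": 0},{"gripper": -1,"x": 0,"y": 0,"z": -10,"spin": 0},{"gripper": -1,"x": 0,"y": 0,"z": -25,"spin": 0},{"gripper": -1,"x": 0,"y": 0,"z": -25,"spin": 0},{"gripper": -1,"x": 0,"y": 0,"z": -25,"spin": 0}]'

```text
time: 23.7
eef_pos: [0.468, -0.3335, 0.2025]
tcp_rot: [0.002, 1.0, -0.0, 0.0]
contact_force: [0.5, -0.3, -0.1]
opening: 0.999
finger_force: 0.0
```

Call:
step_arm --commands '[{"gripper": -1,"x": 0,"y": 0,"z": -20,"spin": 0},{"gripper": -1,"x": 0,"y": 20,"z": -10,"spin": 0},{"gripper": -1,"x": 0,"y": 20,"z": 0,"spin": 0},{"gripper": -1,"x": 0,"y": 20,"z": 0,"spin": 0},{"gripper": -1,"x": 0,"y": 0,"z": 0,"spin": 0},{"gripper": -1,"x": 0,"y": 0,"z": 0,"spin": 0},{"gripper": -1,"x": 0,"y": 0,"z": 0,"spin": 0},{"gripper": -1,"x": 0,"y": 0,"z": 0,"spin": 0},{"gripper": -1,"x": 0,"y": 0,"z": 0,"spin": 0},{"gripper": -1,"x": 0,"y": 0,"z": 0,"spin": 0}]'

```text
time: 24.7
eef_pos: [0.4681, -0.2738, 0.2307]
tcp_rot: [0.002, 1.0, 0.0, -0.0]
contact_force: [0.2, -0.1, 0.5]
opening: 1.004
finger_force: 0.0
```

```bash
sed -i 's/<.1)$/<.16)/; s/e=np.array(s\["eef_pos"\]);/e=np.array(s["eef_pos"]);e[1]=-.333;/' dish.py; python3 dish.py g.png
```

```text
tcp [ 0.4681 -0.333   0.2307] [ 0.2 -0.1  0.5]
scene 2792 min [ 0.4005 -0.4051  0.0834] max [ 0.5408 -0.2624  0.1362] floor z 0.0904
  slope [0.002 0.002 0.09 ]
  collar [ 0.4684 -0.3341] 502 0.1362
wrist 39426 min [ 0.395  -0.4069  0.0865] max [ 0.5426 -0.2057  0.3013] floor z 0.0895
  slope [ 0.002 -0.001  0.089]
  collar [ 0.468  -0.3314] 4115 0.2953
```

View pics/g.png

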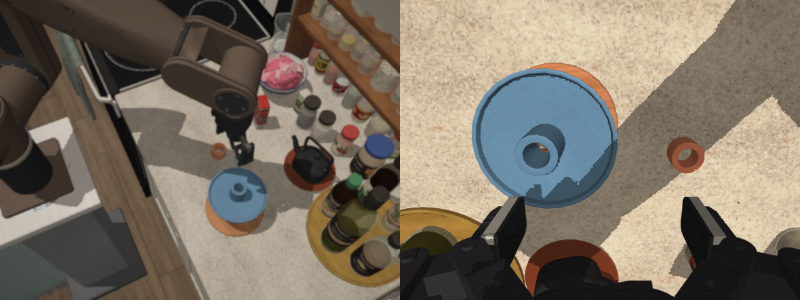

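The dish (scene px (238,190), wrist px (540,140)) is level. Its floor is at z 0.090, which matches 14+70+6 mm. The short spacer stands where it was, and the arm is clear of everything.

```bash
python3 -c "
from plant import *
print(sign_off())"
```

```text
the job is handed in; nothing more can be done
None
```

The stand is together and handed in at about 25 s: the tall spacer is over the spindle on the tray, the blue dish sits level on top of it, and the short spacer wasn't touched.

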